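# Wedge the transformer tight in its wooden clamping nest

### The arm

A 6-joint arm with a two-finger parallel gripper is mounted at the origin on a cart in front of the work surface, level with it; the furniture and walls round the work are solid. World frame = base frame: x ahead of the robot, y to its left, z up, the work surface at z = 0. Lengths are in mm, angles in degrees, forces in N, time in s.
With the tool pointing down it reaches from about 300 to 850 mm from the base axis. Payload 4.2 kg.
Tool frame: the origin (TCP) lies midway between the tips of the shut fingers; the grasp point (between the pads) lies 19 mm behind it; z points along the fingers, y is the line along which they close (so a half turn about z gives the same grasp; the last joint's range is limited). The gripper opens to 91 mm and grips with 3 to 60 N. Pads are 32 mm wide; open, the fingers measure 118 mm over their backs; the gripper's body (76 mm by 178 mm) begins 60 mm behind the grasp point.
Start: joints at [75, 18.312, 89.639, -0, 72.044, -1.146], TCP at [137.685, 558.288, 213.976] pointing down, gripper open.
Joint ranges: [-177.97, 177.97], [-48.28, 115.42], [12.27, 149.76], [-77.06, 257.06], [2.81, 150.46], [-146.56, 146.56]. Speed limits (degrees/s): [147.25, 147.25, 180, 180, 180, 180].

### API

Orientations are given as [roll, pitch, yaw] about the fixed x, y, z axes, in that order (R = Rz(yaw) Ry(pitch) Rx(roll)).
In Python, from workcell import env gives the robot as it stands.
- The arm moves only by the tool advance, called after "Request:" by a JSON object that holds its "op" and its "data". Schema: {"type":"object","properties":{"increments":{"type":"array","items":{"type":"number"},"minItems":6,"maxItems":48},"jaw":{"type":"number"},"force":{"type":"number"},"only":{"type":"string"},"quiet":{"type":"boolean"},"lines":{"type":"string"}},"required":["increments"],"additionalProperties":false}. increments is one flat list of numbers that holds 1 to 8 rows one after another, with no inner brackets; each row has 6 numbers: dx, dy, dz in shares of the most that a row can go, 1 being 50 mm, then a rotation vector rx, ry, rz in fractions of the full range, 1 being 90 degrees; each row shifts and turns the commanded pose from where the row before left it, along the tool's axes as they then stand; what a row does not reach is not made up. A row lasts 1/10 s, in which the tool goes at most 50 mm and 8.59 degrees, less where a joint would pass 70% of its speed; a pose out of reach is approached as far as the arm can. jaw is the finger opening in mm, set as the call begins (left out keeps the last). The fingers move at their own pace and stop on an object; force is the grip in N (left out, the last holds). Time passes only in rows, so rows that do not move let the fingers close. The tool returns the time, the measured TCP pose, the force, the opening and the grip force at its end. only (a regular expression) keeps the lines of the reply that match it, lines (a string "A,B") keeps lines A to B, and quiet returns only ok. Input that does not fit is refused with a message, and nothing moves.
- env.state(): the state, without advancing time (a new reading comes with each control period).
- env.grab_frame(name): name is "scene" or "top" or "wrist"; returns the picture (480x640x3 uint8, blue, green, red); there is no depth.
- env.camera_model(name): a dict with "fx", "fy", "cx", "cy" (pixels), "D" ([k1, k2, p1, p2, k3] as OpenCV has them; the pictures are not rectified), "T" (4x4, takes a point from camera to world coordinates). Camera axes: x right, y up, looking along -z (the intrinsics and any distortion apply to the point x, -y, -z); pixel columns grow to the right and rows downward; lengths in mm; the calibration is good to about 2 mm. A picture is of the moment at which its call begins: read the wrist's pose just before it. camera_model takes no time and is no camera call; for the wrist camera it gives the pose at the moment of the call.
- env.job_done(): hands the job in; it is judged then, once.
The state is a dict: "time_s": time; "qpos": joint angles; "qvel": joint speeds; "effort": joint torques, N m; "ee_pos": TCP position; "ee_rot": TCP orientation; "force": force on the tool from outside, world axes, zero at the start; "torque": the same for the moment, N m; "gripper_width": finger opening in mm; "gripper_force": force on a finger pad.
Only numpy, scipy, OpenCV 4.12 (cv2) and the standard library are available. Lean on these libraries where they do the work, as an engineer would, in place of code of your own. Each camera call takes 0.05 s, during which the arm holds its last target. There are 200 camera calls.

### The job

The small transformer sits loose in the wooden clamping nest. Take the tapered wooden wedge out of the rack and, thin end down with its straight face towards the transformer, press it firmly down into the gap between the transformer and the sloping fence until it stops, so that the transformer is locked tight against the straight fence; then let go. Leave the parallel key in the rack.

Things in the scene. Friction and masses are not known exactly. Their poses are not given: they have to be found in the camera images.
- nest: Wooden clamping nest screwed to the bench: base 64 x 115 x 10 mm, two 56 mm fences along x. Origin on the bench top under the wedge gap; z up, +y across the gap to the transformer, then the straight fence (inner face y = 57 mm, top z = 50). Sloping fence facing it, inner face at y = 6 mm at z = 16, y = -3 at z = 47, then a 45-degree lead-in to y = -11 at its top z = 55; outer face y = -33.
- tight (a point): Point in the nest where the wedge's origin (shoulder level) is when tight: 75 mm above the bench, x = y = 0 in the nest's frame, wedge axes along the nest's. On its way down the wedge slides along the sloping fence, 0.29 mm towards the nest's +y per mm (it need not be steered exactly). 10 mm of room is left under its tip then. Pressed down with 15 to 20 N it stays by friction.
- transformer: Small mains transformer, grey laminated block with yellow coil, about 0.34 kg; core 38 (x) x 46 (y) x 39 mm high. Origin at the centre of its underside. Stands loose on the nest's base, 10 mm above the bench, axes within 3 degrees of the nest's, 1.5 to 3.5 mm short of the straight fence. Locked, its origin is at y = 34 mm in the nest's frame.
- wedge: Tapered pale wooden wedge with T-shaped head, 60 g. Origin: middle of the head's underside, at shoulder level; z up. Head 44 (x) x 22 (y) x 40 mm high, gripped across y. Blade 30 mm wide (x), 55 mm long, thin end down: straight face at y = +11 mm; the other slopes from y = -11 at the shoulders to y = +5 at the tip. Hangs in the rack within 25 degrees of the nest's axes, +y the way it is needed.
- rack: Plywood rack fixed to the bench, 150 mm long (y), 50 mm deep (x), top 74 mm above the bench, with two slots 75 mm apart along y. The wedge hangs in one of them and the key in the other, their shoulders resting on its top. Origin at the centre of its underside.
- key: Parallel wooden key in the rack's other slot: same pale wood, same T shape and length as the wedge but 12 mm thick (y) from head to tip, too thin to lock. Origin: middle of the head's underside. Not to be used.

How it is judged:
By the outcome, as a careful person would: the job done as asked, in the order asked, and still so for the second after the job is handed in, with the robot touching nothing.
It also fails if it takes over 32 s, if anything falls off the work surface, if the arm or the gripper's body presses on something with over 40 N, if the wrist force passes 120 N, or if a joint passes its speed limit or range.

## Working session

There is one attempt and no reset: what is moved stays moved. The work goes in short steps, Python scripts to look and compute and a tool call to move; the robot and the scene stay as the last step left them, time stands still between calls to the robot, and variables do not carry over. Pictures are saved under pics/ and viewed, at most 10 in all, crops included, and the job is handed in when it is done.

```bash
ls; mkdir -p pics; python3 - <<'E'
from workcell import env
import cv2,json
s=env.state();print(s)
for n in("top","scene"):
    cv2.imwrite(f"pics/{n}0.png",env.grab_frame(n));m=env.camera_model(n);print(n,m)
E
```

```text
pics
workcell.py
{'time_s': 0.0, 'qpos': array([ 7.49998099e+01,  1.83526596e+01,  8.97059101e+01, -3.06110801e-04,
        7.20425852e+01, -1.14556521e+00]), 'qvel': array([-0.01610975, -0.02273676, -0.02471197,  0.16568952,  0.03038333,
        0.10615971]), 'effort': array([-4.94904834e-04, -4.12455010e+01, -2.31978554e+01,  7.28070200e-02,
        4.54813137e-02, -1.22059678e-04]), 'ee_pos': array([137.55877664, 557.7949767 , 213.11341964]), 'ee_rot': array([-1.79898859e+02, -1.73137118e-03,  1.66145468e+02]), 'force': array([-0.17042699, -0.10184171,  0.63745537]), 'torque': array([-0.03221832, -0.0007847 , -0.00489122]), 'gripper_force': 0.0, 'gripper_width': 91.19371292844531}
top {'fx': 479.0416468860625, 'fy': 479.0416468860625, 'cx': 322.99354259939014, 'cy': 244.53310459567786, 'D': array([-0.12900815,  0.        ,  0.        ,  0.        ,  0.        ]), 'T': array([[ 1.45579111e-02,  9.91494106e-01, -1.29334852e-01,
         2.94991691e+02],
       [-9.99742389e-01,  1.21807970e-02, -1.91516238e-02,
         3.64589130e+02],
       [-1.74133205e-02,  1.29580342e-01,  9.91416013e-01,
         9.19015365e+02],
       [ 0.00000000e+00,  0.00000000e+00,  0.00000000e+00,
         1.00000000e+00]])}
scene {'fx': 530.705768971499, 'fy': 530.705768971499, 'cx': 317.9867568458218, 'cy': 237.27331060959557, 'D': array([-0.06161824,  0.        ,  0.        ,  0.        ,  0.        ]), 'T': array([[ 7.37677999e-01,  4.72189777e-01, -4.82563968e-01,
         9.43334080e+00],
       [-6.75148252e-01,  5.13320862e-01, -5.29789137e-01,
        -8.52040075e+01],
       [-2.45086266e-03,  7.16616011e-01,  6.97463609e-01,
         6.52970961e+02],
       [ 0.00000000e+00,  0.00000000e+00,  0.00000000e+00,
         1.00000000e+00]])}
```

View pics/top0.png

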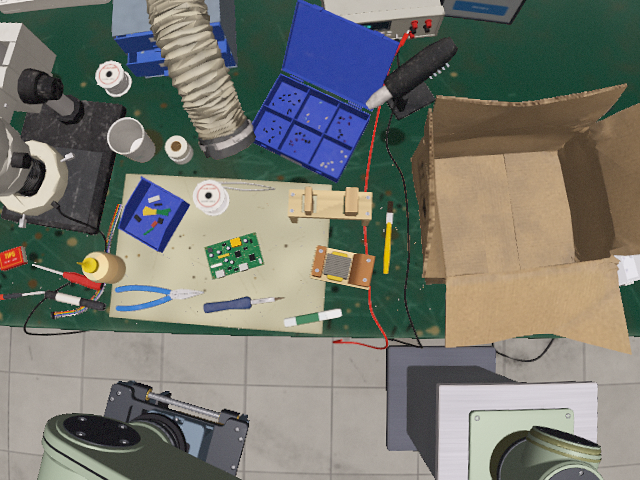

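View pics/scene0.png

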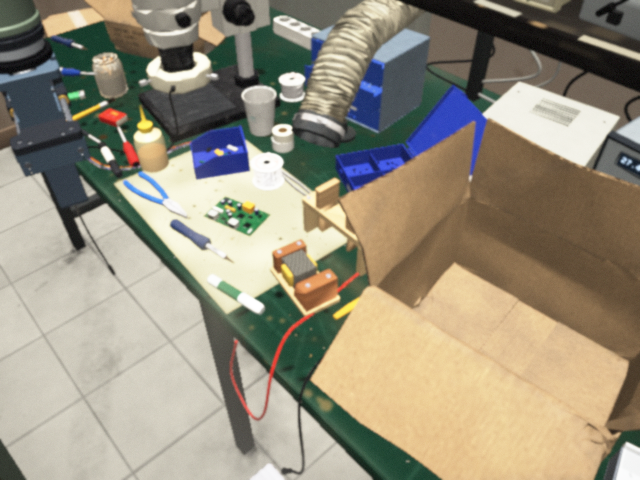

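The top view shows the rack at about (330,205), with heads at (307,200) and (351,200), and the nest at about (343,267). I'll zoom in.

```bash
python3 - <<'E'
import cv2
a=cv2.imread("pics/top0.png")[180:295,280:385]
b=cv2.imread("pics/scene0.png")[170:320,265:365]
cv2.imwrite("pics/c0.png",cv2.hconcat([cv2.resize(a,None,fx=5,fy=5,interpolation=2)[:575],cv2.resize(b,(275,412))[:412] if 0 else cv2.copyMakeBorder(cv2.resize(b,(275,412),interpolation=2),0,163,0,0,0)]))
E
```

```text
(no output)
```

View pics/c0.png

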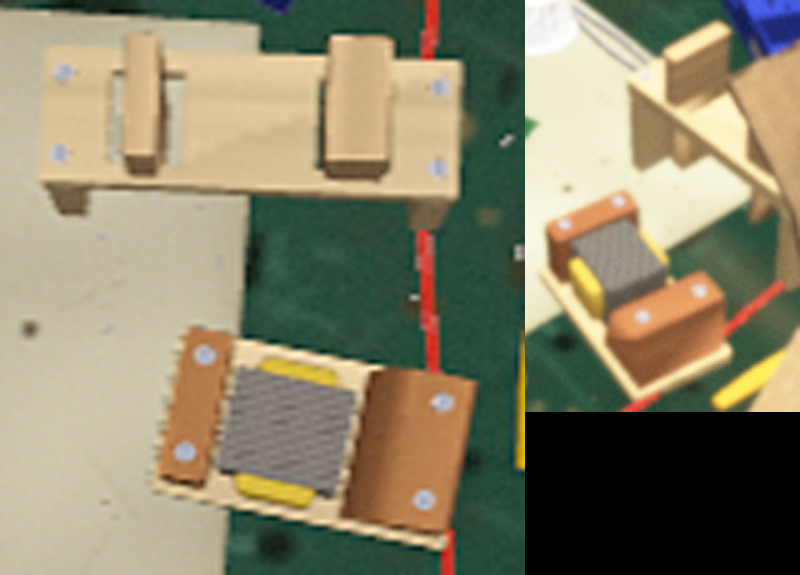

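Wedge = the thick right head (top face ~ (346–358, 187–212) px); straight fence left, sloping fence right, so nest +y ≈ world +y. I'll compute coarse positions by rays.

```bash
cat > h.py <<'E'
import numpy as np,cv2
def rays(m,px):
    K=np.array([[m['fx'],0,m['cx']],[0,m['fy'],m['cy']],[0,0,1]])
    u=cv2.undistortPoints(np.array(px,float).reshape(-1,1,2),K,np.array(m['D']))[:,0]
    d=np.c_[u[:,0],-u[:,1],-np.ones(len(u))]@m['T'][:3,:3].T
    return m['T'][:3,3],d
def plane(m,px,z):
    o,d=rays(m,px); return o+d*((z-o[2])/d[:,2])[:,None]
def proj(m,P):
    K=np.array([[m['fx'],0,m['cx']],[0,m['fy'],m['cy']],[0,0,1]])
    p=(np.atleast_2d(P)-m['T'][:3,3])@m['T'][:3,:3]
    return cv2.projectPoints(p*[1,-1,-1],np.zeros(3),np.zeros(3),K,np.array(m['D']))[0][:,0]
E
python3 - <<'E'
from workcell import env
from h import *
np.set_printoptions(precision=1,suppress=True)
m=env.camera_model("top")
f=lambda p,z:plane(m,np.array(p)/5+[280,180],z)[:,:2]
for n,p,z in [("wedge",[(329,37),(393,38),(389,163),(327,160)],114),("key",[(125,34),(160,34),(158,160),(126,158)],114),
 ("straight",[(185,327),(232,335),(206,485),(158,478)],50),("slopeouter",[(476,380),(447,530)],55),("slopefence inner top",[(375,370),(345,515)],50)]:
    q=f(p,z);print(n,q.tolist() and q.round(1).tolist(),q.mean(0))
print("box",plane(m,[(415,160),(437,100),(426,275)],0)[:,:2],plane(m,[(437,100),(426,275)],150)[:,:2])
w=env.camera_model("wrist");print(w)
E
```

```text
wedge [[499.8, 342.3], [499.7, 320.2], [455.8, 321.4], [456.6, 342.6]] [478.  331.6]
key [[500.2, 412.7], [500.3, 400.6], [455.9, 400.5], [456.5, 411.4]] [478.2 406.3]
straight [[406.6, 392.3], [403.9, 375.1], [348.9, 383.8], [351.2, 401.2]] [377.7 388.1]
slopeouter [[387.9, 286.3], [333.5, 296.7]] [360.7 291.5]
slopefence inner top [[391.7, 322.7], [338.7, 333.2]] [365.2 328. ]
box [[586.9 201.5]
 [716.2 153.2]
 [358.2 183.2]] [[647.5 187.7]
 [347.9 212.8]]
{'fx': 350.31533456354066, 'fy': 350.31533456354066, 'cx': 319.4695581682582, 'cy': 238.29985195102387, 'D': array([-0.,  0.,  0.,  0.,  0.]), 'T': array([[  0.2,  -0.9,  -0.3,  68.1],
       [  1. ,   0.2,   0.1, 575.1],
       [ -0. ,  -0.3,   1. , 385.3],
       [  0. ,   0. ,   0. ,   1. ]])}
```

The rows are not in the units I measure in: shifts go in shares of 50 mm and turns go in shares of 90 degrees. I convert before sending: -43 mm is -0.86, -20 mm is -0.4.

Request:
{"op": "advance", "data": {"increments": [-0.4,-0.16,-0.12,0,0,0,-0.86,-0.34,-0.12,0,0,0,-0.86,-0.34,-0.12,0,0,0,-0.86,-0.34,-0.12,0,0,0,-0.86,-0.34,-0.12,0,0,0,-0.86,-0.34,-0.12,0,0,0,-0.86,-0.34,-0.12,0,0,0,-0.86,-0.34,-0.12,0,0,0]}}

```text
time_s: 0.9
ee_pos: [420.1, 356.6, 261.9]
ee_rot: [-180.0, -0.0, 166.1]
force: [-0.1, -0.2, 0.1]
gripper_width: 91.0
gripper_force: 0.0
```

Request:
{"op": "advance", "data": {"increments": [-0.5,-0.2,0,0,0,0,0,0,0,0,0,-0.0722,0,0,0,0,0,-0.0722,0,0,0,0,0,0,0,0,0,0,0,0], "jaw": 60}}

```text
time_s: 1.4
ee_pos: [440.6, 342.4, 261.6]
ee_rot: [-180.0, -0.0, 179.0]
force: [-1.1, -0.2, -0.8]
gripper_width: 60.5
gripper_force: 0.0
```

```bash
python3 - <<'E'
from workcell import env
import cv2,pickle
m=env.camera_model("wrist");im=env.grab_frame("wrist")
cv2.imwrite("pics/w1.png",im);pickle.dump(m,open("w1.pkl","wb"));print(m['T'].round(2),env.state()['ee_pos'])
E
```

```text
[[ 2.0000e-02 -9.7000e-01 -2.6000e-01  3.6910e+02]
 [ 1.0000e+00  2.0000e-02  0.0000e+00  3.4323e+02]
 [-0.0000e+00 -2.6000e-01  9.7000e-01  4.3381e+02]
 [ 0.0000e+00  0.0000e+00  0.0000e+00  1.0000e+00]] [440.57028449 342.45992764 261.71887045]
```

View pics/w1.png

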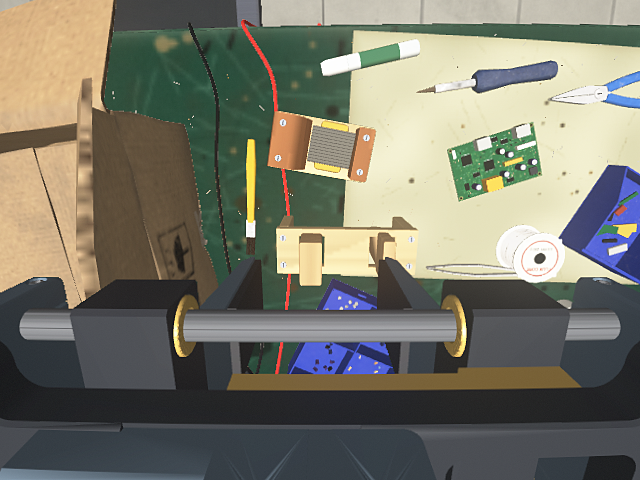

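The wrist view shows the nest at (270–376, 108–182) and the rack at (277–418, 218–288), with the wedge head at (311,260). I'll enlarge it.

```bash
python3 - <<'E'
import cv2
a=cv2.imread("pics/w1.png")
b=cv2.resize(a[100:192,262:385],None,fx=6.5,fy=6.5,interpolation=2)
cv2.imwrite("pics/c1.png",b)
c=cv2.resize(a[215:292,272:372],None,fx=7.5,fy=7.5,interpolation=2);cv2.imwrite("pics/c2.png",c)
E
```

```text
(no output)
```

View pics/c1.png

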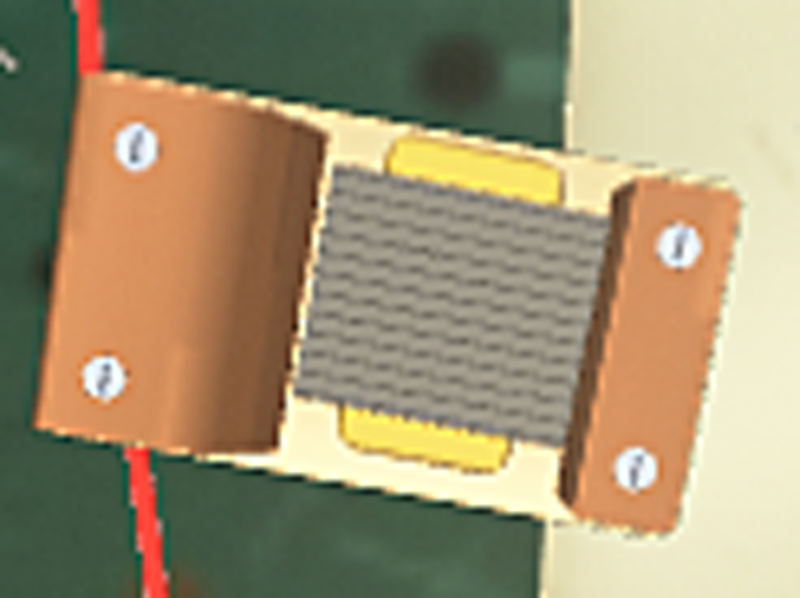

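View pics/c2.png

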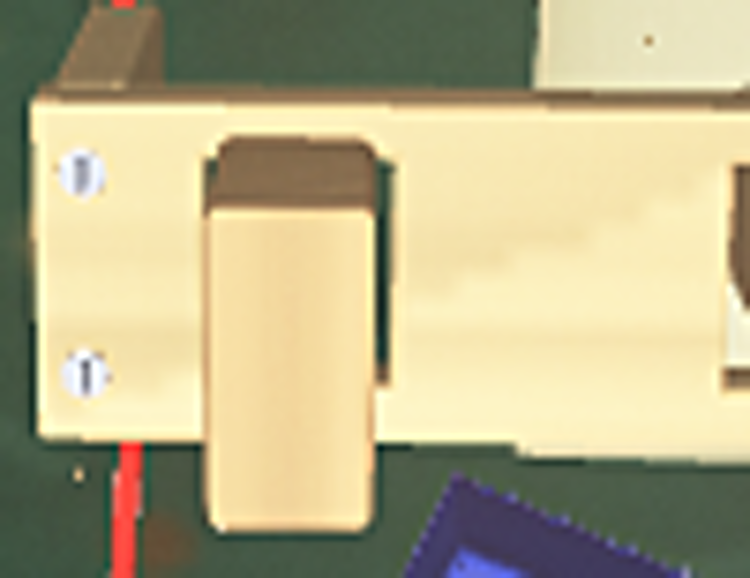

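```bash
python3 - <<'E'
import pickle
from workcell import env
from h import *
np.set_printoptions(precision=1,suppress=True)
m=pickle.load(open("w1.pkl","rb"));t=env.camera_model("top")
F=lambda p,z,s,o,m:plane(m,np.array(p)/s+o,z)[:,:2]
def ang(a,b): d=a-b; return np.degrees(np.arctan2(d[1],d[0]))
wr=F([(205,210),(375,210),(373,530),(210,530)],114,7.5,[272,215],m);print("wedge",wr.tolist(),wr.mean(0),ang(wr[3],wr[0]),ang(wr[2],wr[1]))
A=lambda p,z:F(p,z,6.5,[262,100],m)
B=lambda p,z:F(p,z,5,[280,180],t)
for n,s,o,tr in [("wrist",A([(742,190),(680,533)],50),A([(95,72),(38,428)],55),A([(332,165),(610,215),(563,445),(295,397)],49)),
                 ("top",B([(158,478),(185,327)],50),B([(447,530),(476,380)],55),B([(218,475),(345,500),(358,390),(235,365)],49))]:
    th=ang(o[1],o[0]); R=np.array([[np.cos(np.radians(th)),-np.sin(np.radians(th))],[np.sin(np.radians(th)),np.cos(np.radians(th))]])
    mo=o.mean(0); ms=s.mean(0); print(n,"yaw",th,ang(s[1],s[0]),"len",np.linalg.norm(o[1]-o[0]),"origin",mo+R@[0,33],"span y",(R.T@(ms-mo)),"tr",((tr.mean(0)-mo)@R)+[0,-33],ang(tr[3],tr[0]),ang(tr[2],tr[1]))
E
```

```text
wedge [[458.8831210381752, 322.5038032613028], [459.24860445176836, 343.9999676997336], [502.7250738957318, 343.07732750507824], [502.3677590972276, 321.7571757742059]] [480.8 332.8] -0.9836669393209401 -1.2157255682553407
wrist yaw -12.195115648663156 -9.460925886096147 len 56.31159325745079 origin [369.2 326.1] span y [ -3.1 106.3] tr [-3.7 29.4] -10.67649066307618 -11.581156208989485
top yaw -10.757870875085468 -9.145862742475757 len 55.40335746846566 origin [366.8 323.9] span y [ -1.8 106.8] tr [-3.9 29.7] -7.954880368920714 -6.265677646650592
```

To row units: 40 mm is 0.8, 25 mm is 0.5.

Request:
{"op": "advance", "data": {"increments": [-0.4,-0.1,0,0,0,0,-0.38,-0.08,0.4,0,0,0,0,0,0.8,0,0,0,0,0,0.8,0,0,0,0,0,0.8,0,0,0,0,0,0.5,0,0,0,0,0,0.28,0,0,0,0,0,0,0,0,0], "jaw": 60}}

```text
time_s: 2.25
ee_pos: [479.2, 331.8, 80.4]
ee_rot: [-179.8, -0.2, 179.1]
force: [-0.2, -0.1, 0.3]
gripper_width: 60.1
gripper_force: 0.0
```

Request:
{"op": "advance", "data": {"increments": [0,0,0,0,0,0,0,0,0,0,0,0,0,0,0,0,0,0,0,0,0,0,0,0,0,0,0,0,0,0,0,0,0,0,0,0], "jaw": 0, "force": 50}}

```text
time_s: 2.85
ee_pos: [479.9, 333.0, 83.5]
ee_rot: [180.0, 0.0, 179.1]
force: [-1.0, 1.0, 2.0]
gripper_width: 21.9
gripper_force: 50.0
```

To row units: 38 mm is 0.76, -35 mm is -0.7, 4.6 degrees / 90 = 0.0511.

Request:
{"op": "advance", "data": {"increments": [0,0,-0.3,0,0,0,0,0,-0.7,0,0,0,0,0,-0.7,0,0,0,0.4,-0.06,0,0,0,0,0.7,-0.1,0,0,0,0,0.76,-0.1,0,0,0,0,0.4,-0.06,0,0,0,0,0,0,0,0,0,0.0511]}}

```text
time_s: 3.65
ee_pos: [367.2, 322.9, 169.8]
ee_rot: [179.4, 0.4, 174.6]
force: [7.5, 16.5, -1.6]
gripper_width: 21.6
gripper_force: 50.0
```

Request:
{"op": "advance", "data": {"increments": [0,0,0,0,0,0.0511,0,0,0,0,0,0,0,0,0,0,0,0,0,0,0,0,0,0]}}

```text
time_s: 4.05
ee_pos: [370.0, 325.1, 170.5]
ee_rot: [179.1, 0.4, 170.1]
force: [3.5, 17.9, 2.5]
gripper_width: 22.0
gripper_force: 50.0
```

```bash
python3 - <<'E'
from workcell import env
import cv2
a=env.grab_frame("wrist")[60:360,170:470];b=env.grab_frame("scene")[150:350,230:380]
cv2.imwrite("pics/d.png",cv2.hconcat([cv2.resize(a,(450,600)) if 0 else cv2.copyMakeBorder(cv2.resize(a,(420,420)),0,80,0,0,0),cv2.resize(b,(375,500),interpolation=2)]))
E
```

```text
(no output)
```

View pics/d.png

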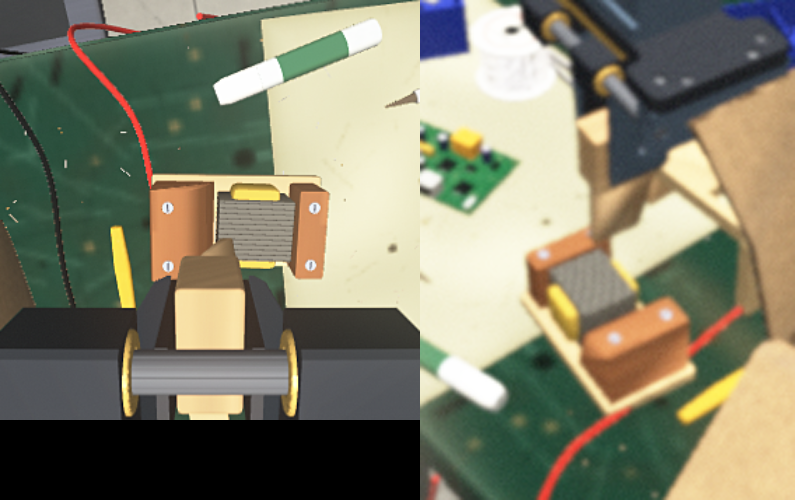

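The wrist shows +18 N in y: something (probably the box's left flap) pushes the gripper's −y end. I'll check the torque and the box geometry.

```bash
python3 - <<'E'
import pickle
from workcell import env
from h import *
np.set_printoptions(precision=2,suppress=True)
s=env.state();print(s['force'],s['torque'],s['ee_pos'],s['ee_rot'])
m=pickle.load(open("w1.pkl","rb"));t=env.camera_model("top");sc=env.camera_model("scene")
print("w1 foot z0",plane(m,[(185,125),(205,200),(228,270)],0)[:,:2].tolist())
for z in(0,100,150,200,250): print(z,"w1top",plane(m,[(85,180)],z)[0,:2],"top flap",plane(t,[(428,130),(414,160),(425,225),(426,275)],z)[:,:2].tolist(),"scene",plane(sc,[(345,200),(475,125),(365,280)],z)[:,:2].tolist())
E
python3 -c "
import cv2;a=cv2.imread('pics/w1.png')[60:300,0:240];b=cv2.imread('pics/top0.png')[80:320,390:640]
cv2.imwrite('pics/e.png',cv2.hconcat([cv2.resize(a,(390,390)),cv2.resize(b,(406,390))]))"
```

```text
[ 4.03 18.1   1.11] [ 1.52 -0.43  0.72] [369.97 325.1  170.47] [179.13   0.39 170.06]
w1 foot z0 [[342.94114017032825, 183.6715197869357], [433.07666673407886, 198.88928536518455], [526.2272574032834, 219.93859800741154]]
0 w1top [404.91  50.29] top flap [[650.6172796534609, 173.7602812053681], [586.9076155728064, 203.5212591186854], [455.7375600230931, 183.96019116636455], [358.1929183778018, 183.23586637965764]] scene [[567.6458094304347, 450.9831664849242], [971.3812716589656, 439.10746800441933], [450.1956824744967, 285.2354366399948]]
100 w1top [396.65 117.82] top flap [[611.920909350901, 194.52477065381143], [555.1436281755842, 221.0473937977294], [438.2464629935531, 203.614806901456], [351.3158595166792, 202.9692974223125]] scene [[482.15770938579993, 368.86815589542397], [824.0626330183898, 358.811175119823], [382.69461920825785, 228.50405559544032]]
150 w1top [392.53 151.58] top flap [[592.572724199621, 204.9070153780331], [539.2616344769732, 229.81046113725142], [429.50091447878316, 213.44211476900173], [347.87733008611787, 212.83601294363996]] scene [[439.4136593634825, 327.81065060067385], [750.4033136981019, 318.66302867752484], [348.94408757513844, 200.1383650731632]]
200 w1top [388.4  185.35] top flap [[573.2245390483411, 215.28926010225476], [523.379640778362, 238.57352847677342], [420.7553659640131, 223.2694226365475], [344.4388006555566, 222.7027284649674]] scene [[396.669609341165, 286.7531453059237], [676.743994377814, 278.5148822352267], [315.193555942019, 171.77267455088594]]
250 w1top [384.27 219.11] top flap [[553.8763538970611, 225.67150482647642], [507.497647079751, 247.33659581629541], [412.00981744924314, 233.0967305040932], [341.00027122499523, 232.56944398629483]] scene [[353.9255593188476, 245.69564001117357], [603.084675057526, 238.36673579292852], [281.4430243088995, 143.40698402860872]]
```

View pics/e.png

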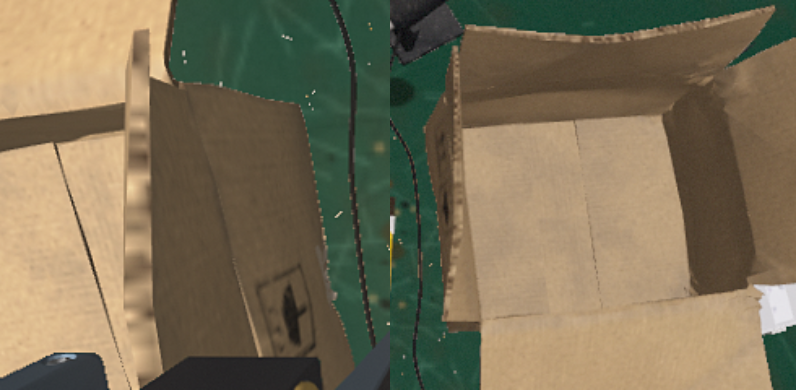

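The box's flap top (about y≈230, z≈250) touches the gripper body's −y corner. I'll tilt the tool a little: the top goes to +y away from the box and the tip goes to −y into the gap.

To row units: 3 mm is 0.06, 3 degrees / 90 = 0.0333.

Request:
{"op": "advance", "data": {"increments": [0,0.06,0,0.0333,0,0,0,0.06,0,0.0333,0,0,0,0,0,0,0,0,0,0,0,0,0,0,0,0,0,0,0,0]}}

```text
time_s: 4.65
ee_pos: [367.2, 323.8, 167.7]
ee_rot: [-174.0, -0.0, 169.9]
force: [1.5, -0.4, -1.2]
gripper_width: 21.9
gripper_force: 50.0
```

```bash
python3 - <<'E'
from workcell import env
import numpy as np
from scipy.spatial.transform import Rotation as R
s=env.state();r=R.from_euler('xyz',s['ee_rot'],degrees=True)
print(s['force'],s['torque'],'tip',s['ee_pos']+r.apply([0,8,63]),'body -y',s['ee_pos']+r.apply([[-38,-89,-79],[-38,-89,-150]]),s['qpos'])
E
```

```text
[ 1.530006   -0.35879039 -1.18629627] [0.08078305 0.02145837 0.02119106] tip [367.38179148 325.16299418 104.21104368] body -y [[390.57989573 238.12666273 255.55014956]
 [391.90247537 245.42250007 326.16191586]] [ 42.54271362  15.28652021 101.37450422  -3.89862606  68.16712165
 -35.78678713]
```

To row units: 15 mm is 0.3, 12 mm is 0.24.

Request:
{"op": "advance", "data": {"increments": [0,0.032,0.3,0,0,0,0,0.032,0.3,0,0,0,0,0.024,0.24,0,0,0,0,0.008,0.08,0,0,0,0,0.008,0.08,0,0,0,0,0.008,0.08,0,0,0,0,0.008,0.08,0,0,0,0,0,0,0,0,0]}}

```text
time_s: 5.45
ee_pos: [367.3, 324.2, 109.2]
ee_rot: [-174.0, -0.0, 169.9]
force: [-0.0, -0.1, -1.1]
gripper_width: 21.7
gripper_force: 50.0
```

To row units: 3 mm is 0.06, 0.3 mm is 0.006, -0.5 degrees / 90 = -0.0056.

Request:
{"op": "advance", "data": {"increments": [0,0.006,0.06,0,0,0,0,0.006,0.06,-0.0056,0,0,0,0.006,0.06,-0.0056,0,0,0,0.006,0.06,-0.0056,0,0,0,0.006,0.06,-0.0056,0,0,0,0,0,0,0,0,0,0,0,0,0,0]}}

```text
time_s: 6.15
ee_pos: [368.0, 325.1, 94.5]
ee_rot: [-176.1, 0.1, 169.9]
force: [1.3, 3.0, -0.9]
gripper_width: 21.6
gripper_force: 50.0
```

To row units: 2 mm is 0.04, 0.2 mm is 0.004, -1 degrees / 90 = -0.0111.

Request:
{"op": "advance", "data": {"increments": [0,0.004,0.04,-0.0111,0,0,0,0.004,0.04,-0.0111,0,0,0,0.002,0.04,-0.0111,0,0,0,0,0.04,-0.0111,0,0,0,0,0,0,0,0,0,0,0,0,0,0]}}

```text
time_s: 6.75
ee_pos: [367.0, 323.9, 85.9]
ee_rot: [-179.9, -0.1, 169.9]
force: [-0.1, -0.9, -0.1]
gripper_width: 21.7
gripper_force: 50.0
```

```bash
python3 -c "
from workcell import env;s=env.state();print(s['force'],s['torque'])"
```

```text
[-0.09453664 -0.91743704 -0.13693444] [-0.20865308  0.00980468  0.02124277]
```

Request:
{"op": "advance", "data": {"increments": [0,0.006,0.02,0,0,0,0,0.006,0.02,0,0,0,0,0.006,0.02,0,0,0,0,0,0,0,0,0,0,0,0,0,0,0]}}

```text
time_s: 7.25
ee_pos: [367.2, 324.3, 84.4]
ee_rot: [-179.9, -0.0, 170.0]
force: [-2.4, -6.6, 12.1]
gripper_width: 21.8
gripper_force: 50.0
```

To row units: 1 mm is 0.02.

Request:
{"op": "advance", "data": {"increments": [0,0,0.02,0,0,0,0,0,0.02,0,0,0,0,0,0,0,0,0,0,0,0,0,0,0]}}

```text
time_s: 7.65
ee_pos: [367.3, 324.3, 84.1]
ee_rot: [-179.9, -0.0, 170.0]
force: [-4.3, -9.0, 24.6]
gripper_width: 21.9
gripper_force: 50.0
```

To row units: -1.5 mm is -0.03, -1 mm is -0.02.

Request:
{"op": "advance", "data": {"increments": [0,-0.03,0,0,0,0,0,-0.02,0,0,0,0,0,0,0,0,0,0,0,0,0,0,0,0]}}

```text
time_s: 8.05
ee_pos: [367.3, 324.1, 84.0]
ee_rot: [179.8, 0.0, 169.9]
force: [-3.7, -0.8, 19.6]
gripper_width: 21.8
gripper_force: 50.0
```

Request:
{"op": "advance", "data": {"increments": [0,0,-0.03,0,0,0,0,0,-0.03,0,0,0,0,0,0,0,0,0,0,0,0,0,0,0]}}

```text
time_s: 8.45
ee_pos: [367.2, 324.0, 84.2]
ee_rot: [179.9, -0.0, 169.9]
force: [-1.9, 5.8, -2.7]
gripper_width: 21.9
gripper_force: 50.0
```

Request:
{"op": "advance", "data": {"increments": [0,0,0,0,0,0,0,0,0,0,0,0,0,0,0,0,0,0,0,0,0,0,0,0], "jaw": 50}}

```text
time_s: 8.85
ee_pos: [367.3, 322.6, 84.4]
ee_rot: [-180.0, 0.0, 170.0]
force: [-0.5, -0.5, 0.4]
gripper_width: 49.5
gripper_force: 0.0
```

Request:
{"op": "advance", "data": {"increments": [0,0.08,0,0,0,0,0,0,-0.4,0,0,0,0,0,-0.6,0,0,0,0,0.1,-0.8,0,0,0,0,0.4,-0.6,0,0,0,0.8,0.8,-0.1,0,0,0,0.8,0.8,0,0,0,0,0,0,0,0,0,0]}}

```text
time_s: 9.65
ee_pos: [312.4, 437.6, 209.1]
ee_rot: [179.8, -0.1, 170.3]
force: [0.3, -0.0, -0.1]
gripper_width: 50.1
gripper_force: 0.0
```

```bash
python3 - <<'E'
from workcell import env
import cv2,pickle
m=env.camera_model("wrist");a=env.grab_frame("wrist");pickle.dump(m,open("w2.pkl","wb"));t=env.grab_frame("top");cv2.imwrite("pics/w2.png",a);cv2.imwrite("pics/t2.png",t)
cv2.imwrite("pics/f.png",cv2.hconcat([cv2.resize(a,(460,345)),cv2.resize(t[180:295,280:385],(315,345),interpolation=2)]))
E
```

```text
(no output)
```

View pics/f.png

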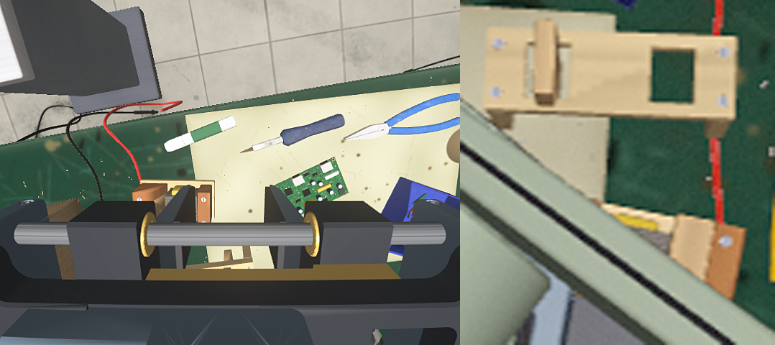

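To row units: 35 mm is 0.7, 20 mm is 0.4.

Request:
{"op": "advance", "data": {"increments": [0.4,0.3,0,0,0,0,0.7,0.4,0,0,0,0,0.7,0.4,0,0,0,0,0.7,0.4,0,0,0,0,0.7,0.2,0,0,0,0,0,0,0,0,0,0]}}

```text
time_s: 10.35
ee_pos: [170.4, 545.7, 208.4]
ee_rot: [-180.0, -0.1, 170.1]
force: [-0.2, -0.3, -0.1]
gripper_width: 50.1
gripper_force: 0.0
```

```bash
python3 - <<'E'
from workcell import env
import cv2
t=env.grab_frame("top");s=env.grab_frame("scene");cv2.imwrite("pics/t3.png",t)
cv2.imwrite("pics/g.png",cv2.hconcat([cv2.resize(t[225:300,300:385],(510,450),interpolation=2),cv2.resize(s[210:330,260:340],(290,450),interpolation=2)]))
E
```

```text
(no output)
```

View pics/g.png

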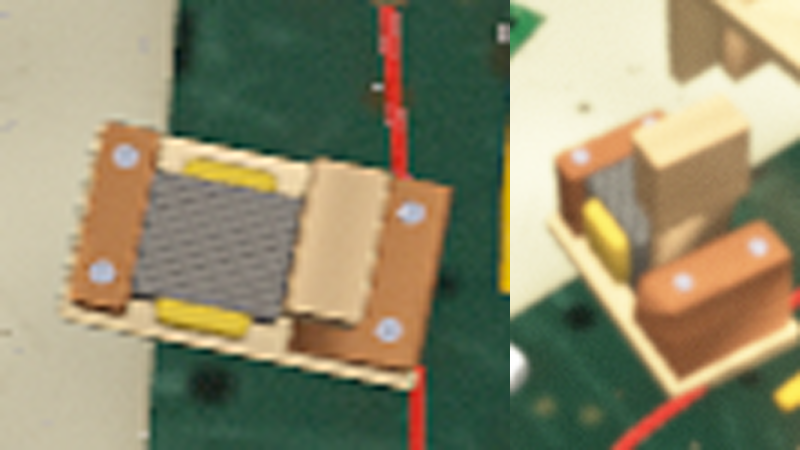

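The transformer now sits flush against the straight fence, at left in the top view. The wedge stands upright and seated at about (340,240), shoulder level about 75 mm, and the key is still in the rack.

```bash
python3 -c "
from workcell import env;print(env.job_done())"
```

```text
the job is handed in; nothing more can be done
None
```

The wedge is pressed in (about 25 N) until it stopped and released, the transformer is locked against the straight fence, the key is still in the rack, and the job was handed in at about 10.5 s; on the way the gripper's body touched the cardboard box's flap with about 18 N, under the 40 N limit.

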